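# Stack freshly lacquered clock dials with the dial lifter

## Robot

A 7-joint arm with a two-finger parallel gripper is mounted at the origin on the work surface. World frame = base frame: x ahead of the robot, y to its left, z up, the work surface at z = 0. Lengths are in m, angles in rad, forces in N, time in s.
With the tool pointing down it reaches from about 0.425 to 0.875 m from the base axis. Payload 8.4 kg.
Tool frame: the origin (TCP) lies midway between the tips of the shut fingers; the grasp point (between the pads) lies 19 mm behind it; z points along the fingers, y is the line along which they close (so a half turn about z gives the same grasp; the last joint's range is limited). The gripper opens to 85 mm and grips with 20 to 120 N. Pads are 22 mm wide; open, the fingers measure 114 mm over their backs; the gripper's body (76 mm by 85 mm) begins 54 mm behind the grasp point. The pads swing forward as they close: fully open they stand 13 mm farther back than shut.
Start: joints at [-1.345, 0.333, 0.04, 1.465, -0.013, 1.343, -0.059], TCP at [0.207, 0.616, 0.231] pointing down, gripper open.
Joint ranges: [-2.58, 2.58], [-0.38, 2.09], [-1.3, 1.39], [0.25, 2.4], [-1.5, 4.64], [0.08, 2.09], [-2.65, 2.65]. Speed limits (rad/s): [2.22, 2.22, 2.79, 2.79, 3.14, 3.14, 3.14].

## Interface

Orientations are given as a unit quaternion [w, x, y, z].
In Python, from rig import r gives the robot as it stands.
- The arm moves only by the tool carry_out, never from a script. Its argument "moves" is one flat list of numbers, 5 for each row, row after row: the shift along the tool's x, y, z in units of 0.02 m (1.0 is 0.02 m), then the turn about the tool's z in units of 90 degrees (1.0 is 90 degrees), then the closure, from -1 (fully open) to 1 (shut). A call has 1 to 20 rows; each row shifts and turns the commanded pose from where the row before left it, along the tool's axes as they then stand; what a row does not reach is not made up. A row lasts 1/8 s, in which the tool goes at most 62.5 mm and 10.7 degrees, less where a joint would pass 70% of its speed; a pose out of reach is approached as far as the arm can. A call with a number of a shift or a turn outside -1 to 1 is refused whole. A call with a gripper value outside its range is refused whole. The fingers move at their own pace and stop on an object; the grip force is fixed at half the most. Time passes only in rows, so rows that do not move let the fingers close. It gives the time, the measured TCP pose, the force, the opening and the grip force at its end, in the units of the state.
- r.get_state(): the state, without advancing time (a new reading comes with each control period).
- r.snapshot(name): name is "scene" or "side" or "wrist"; returns the picture (420x560x3 uint8, red, green, blue); there is no depth.
- r.camera_params(name): a dict with "mtx" (3x3 intrinsics, pixels), "world_from_camera" (4x4, takes a point from camera to world coordinates); the wrist camera has in their place "hand_eye" (4x4, takes a point from camera to tool coordinates, whose origin is the TCP and whose axes are the flange's). Camera axes: x right, y down, z forward; pixel columns grow to the right and rows downward; lengths in m; the calibration is good to about 2 mm. A picture is of the moment at which its call begins: read the wrist's pose just before it. camera_params takes no time and is no camera call.
- r.job_done(): hands the job in; it is judged then, once.
The state is a dict: "clock": time; "joint_positions": joint angles; "joint_velocities": joint speeds; "joint_torque": joint torques, N m; "ee_pos": TCP position; "tool_rot": TCP orientation; "ft_force": force on the tool from outside, world axes, zero at the start; "torque": the same for the moment, N m; "opening": finger opening in m; "grip_force": force on a finger pad.
Only numpy, scipy, OpenCV 4.12 (cv2) and the standard library are available. Lean on these libraries where they do the work, as an engineer would, in place of code of your own. Each camera call takes 0.05 s, during which the arm holds its last target. There are 200 camera calls.

## Task

The dials are freshly lacquered, so never touch a carrier or dial with the gripper: with the dial lifter, slide under the white-dial carrier and set it gently and squarely on the brass-dial carrier on the cork board, then stack the black-dial carrier squarely on the white one in the same way. Finally stand the lifter level on the green mat, clear of the pile, and leave everything else where it is.

Things in the scene. Friction and masses are not known exactly. Their poses are not given: they have to be found in the camera images.
- lifter: Spatula (dial lifter), 160 g. Steel blade 50 wide, 3 thick, x = -2 to 110 (tip), underside z = 0. Sloping neck at the rear up to a straight dark wooden handle 20 wide (y), z = 26 to 48, x = -122 to -22; a leg under its end (x = -114) reaches z = 0, so it stands level by itself. Origin: middle of the blade's rear edge, underside; x to the tip, z up. Centre of mass near x = -5.
- lifter_grip (a point): middle of the lifter's handle, where to grip it across its 20 mm width: x = -50, z = +37 in the lifter's frame
- lifter_blade (a point): centre of the lifter's blade: x = +55 in the lifter's frame
- base: Carrier, 160 g: square aluminium plate 110 x 110 x 4 on four 12 x 12 corner feet 12 high (plate underside at z = 12, top at 16; 86 clear between feet on all four sides), brass-coloured dial 84 dia fixed on top, its face at z = 18. Origin: centre of the underside, at the soles; x, y along the sides, z up. It stands on the cork board and is the bottom of the pile.
- white: Carrier, 160 g: square aluminium plate 110 x 110 x 4 on four 12 x 12 corner feet 12 high (plate underside at z = 12, top at 16; 86 clear between feet on all four sides), white dial 84 dia fixed on top, its face at z = 18. Origin: centre of the underside, at the soles; x, y along the sides, z up. Stands loose on the mat.
- black: Carrier, 160 g: square aluminium plate 110 x 110 x 4 on four 12 x 12 corner feet 12 high (plate underside at z = 12, top at 16; 86 clear between feet on all four sides), black dial 84 dia fixed on top, its face at z = 18. Origin: centre of the underside, at the soles; x, y along the sides, z up. Stands loose on the mat.
- board: fixed square cork drying board 130 x 130 x 10 on the mat under the brass carrier; origin: centre of its underside
- mat: fixed green bench mat 540 (x) x 920 (y), 3 thick, top at z = 0.003; origin: centre of its underside
- cushion1: Bystander, leave alone: yellow movement cushion, a waisted round stub, 44 dia x 34 high mm. Origin: centre of its underside.
- cushion2: Bystander, leave alone: the other yellow movement cushion, 44 dia x 34 high mm. Origin: centre of its underside.
- loupe: Bystander, leave alone: black eyeglass loupe standing on its wide end, 42 dia x 36 high mm. Origin: centre of its underside.
- jar: Bystander, leave alone: small amber jar with a steel cap, 44 dia x 50 high mm. Origin: centre of its underside.
- stand: Bystander, leave alone: aluminium screwdriver stand with five coloured screwdrivers, 90 dia foot, 119 high mm. Origin: centre of its underside.
- dish: Bystander, leave alone: clear round parts dish with a dark lid and knob, 84 dia x 34 high mm. Origin: centre of its underside.
- knife: Bystander, leave alone: case knife lying flat, 130 long x 14 wide x 10 high, long axis = its x mm. Origin: centre of its underside.

How it is judged:
On the way, in this order (a step that is already met when the one before it is completed fails the run):
1. the white-dial carrier is carried by the lifter, its soles more than 40 mm above the bench (height (world z) of white above 0.04 m and contact force between lifter and white above 0.5 N), for 0.2 s.
2. the white-dial carrier stands on the brass-dial carrier, centres within 7 mm sideways, sides parallel within 0.12 rad (any quarter turn), and the lifter touches neither (horizontal distance between white and base below 0.007 m and z of white in the frame of base between 0.013 and 0.019 m and (angle between the x axis of white and the x axis of base, either way round below 0.12 rad or angle between the x axis of white and the y axis of base, either way round below 0.12 rad) and angle between white's own z axis and vertical below 0.06 rad and contact force between lifter and white below 0.1 N and contact force between lifter and base below 0.1 N), for 0.2 s.
3. the black-dial carrier is carried by the lifter, its soles more than 55 mm above the bench (height (world z) of black above 0.055 m and contact force between lifter and black above 0.5 N), for 0.2 s.
4. the black-dial carrier stands on the white-dial carrier, centres within 7 mm sideways, sides parallel within 0.12 rad (any quarter turn), and the lifter touches neither (horizontal distance between black and white below 0.007 m and z of black in the frame of white between 0.013 and 0.019 m and (angle between the x axis of black and the x axis of white, either way round below 0.12 rad or angle between the x axis of black and the y axis of white, either way round below 0.12 rad) and angle between black's own z axis and vertical below 0.06 rad and contact force between lifter and black below 0.1 N and contact force between lifter and white below 0.1 N), for 0.2 s.
At the end, for the whole second after the job is handed in: Pile at rest: black on white on brass, each on its feet, neighbours' centres within 7 mm and sides parallel within 0.12 rad (any quarter turn). Lifter at rest, level within 0.06 rad on the mat, blade centre over the mat, over 120 mm from the pile's centre, touching no carrier (all of step 4 and horizontal distance between white and base below 0.007 m and z of white in the frame of base between 0.013 and 0.019 m and (angle between the x axis of white and the x axis of base, either way round below 0.12 rad or angle between the x axis of white and the y axis of base, either way round below 0.12 rad) and angle between each of white, lifter's own z axis and vertical below 0.06 rad and contact force between lifter and base below 0.1 N and height (world z) of lifter between 0 and 0.008 m and horizontal distance between lifter_blade and base above 0.12 m and x of lifter_blade in the frame of mat between -0.27 and 0.27 m and y of lifter_blade in the frame of mat between -0.46 and 0.46 m and linear speed of each of base, white, black, lifter below 0.01 m/s).
It fails at once if the gripper or arm touches a carrier or its dial (over 0.5 N) (contact force between any of the fingers, the arm and base above 0.5 N or contact force between any of the fingers, the arm and white above 0.5 N or contact force between any of the fingers, the arm and black above 0.5 N).
It fails at once if a carrier is set down hard: over 20 N between two carriers (contact force between base and white above 20 N or contact force between any of white, base and black above 20 N).
It fails at once if a carrier tips more than 0.25 rad (angle between any of base, white, black's own z axis and vertical above 0.25 rad).
It fails at once if the brass-dial carrier is shifted more than 15 mm (distance of base from where it was at the start of the episode above 0.015 m).
It fails at once if a bystander is moved more than 20 mm (distance of any of cushion1, cushion2, loupe, jar, stand, dish, knife from where it was at the start of the episode above 0.02 m).
It also fails if it takes over 72 s, if anything falls off the work surface, if the arm or the gripper's body presses on something with over 40 N, if the wrist force passes 120 N, or if a joint passes its speed limit or range.

## Working session

There is one attempt and no reset: what is moved stays moved. The work goes in short steps, Python scripts to look and compute and a tool call to move; the robot and the scene stay as the last step left them, time stands still between calls to the robot, and variables do not carry over. Pictures are saved under pics/ and viewed, at most 10 in all, crops included, and the job is handed in when it is done.

Besides the shell and the picture viewer there is one more tool, called as name(argument=value, ...), one argument or row to a line, values as JSON. carry_out: Moves the arm, as the interface text tells. Shifts and turns lie within -1 to 1; 1 stands for 0.02 m of shift or 90 degrees of turn. Its arguments: {"type":"object","properties":{"moves":{"type":"array","items":{"type":"number"}}},"required":["moves"]}

```bash
mkdir -p pics
python3 - <<'E'
from rig import r
import cv2,numpy as np
np.set_printoptions(precision=4,suppress=True)
for n in("scene","side"):
    im=r.snapshot(n); cv2.imwrite(f"pics/{n}0.png",im[:,:,::-1]); p=r.camera_params(n); print(n,p["mtx"],p["world_from_camera"])
print(r.camera_params("wrist")); s=r.get_state(); print(s)
cv2.imwrite("pics/wrist0.png",r.snapshot("wrist")[:,:,::-1])
E
```

```text
scene [[400.9688   0.     281.1036]
 [  0.     400.9688 210.9995]
 [  0.       0.       1.    ]] [[-0.1786  0.5904 -0.7871  1.3777]
 [ 0.9838  0.1195 -0.1337  0.1199]
 [ 0.0151 -0.7982 -0.6022  0.6601]
 [ 0.      0.      0.      1.    ]]
side [[534.6781   0.     273.7499]
 [  0.     534.6781 203.8246]
 [  0.       0.       1.    ]] [[ 0.9301 -0.2883  0.2276  0.3455]
 [-0.367  -0.7028  0.6094 -0.7397]
 [-0.0157 -0.6503 -0.7595  0.977 ]
 [ 0.      0.      0.      1.    ]]
{'mtx': array([[302.3915,   0.    , 283.6699],
       [  0.    , 302.3915, 210.0648],
       [  0.    ,   0.    ,   1.    ]]), 'hand_eye': array([[-0.0002, -0.9624, -0.2716,  0.0679],
       [ 1.    , -0.0002, -0.0002,  0.0005],
       [ 0.0001, -0.2716,  0.9624, -0.1413],
       [ 0.    ,  0.    ,  0.    ,  1.    ]])}
{'clock': 0.1, 'joint_positions': array([-1.3452,  0.3338,  0.0399,  1.4662, -0.0134,  1.3433, -0.0585]), 'joint_velocities': array([ 0.0005, -0.0018, -0.0005, -0.001 , -0.0003, -0.0011,  0.001 ]), 'joint_torque': array([  0.0045, -66.0024,   1.3703, -40.6473,   0.017 ,   0.0088,
         0.    ]), 'ee_pos': array([0.2073, 0.6156, 0.2305]), 'tool_rot': array([-0.0001,  0.1617,  0.9868, -0.0007]), 'ft_force': array([-0.3743,  1.1839, -0.5595]), 'torque': array([-0.0157, -0.0103,  0.0225]), 'grip_force': 0.0, 'opening': 0.08544457951299912}
```

View pics/scene0.png

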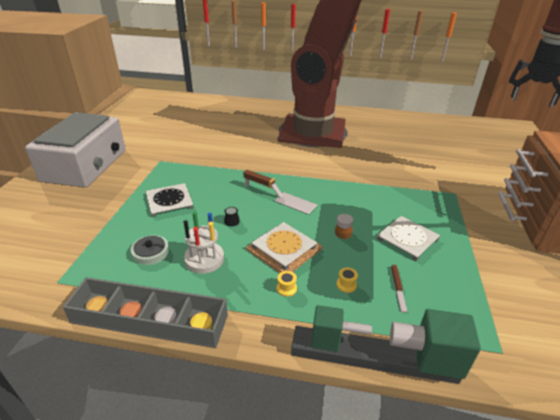

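View pics/side0.png

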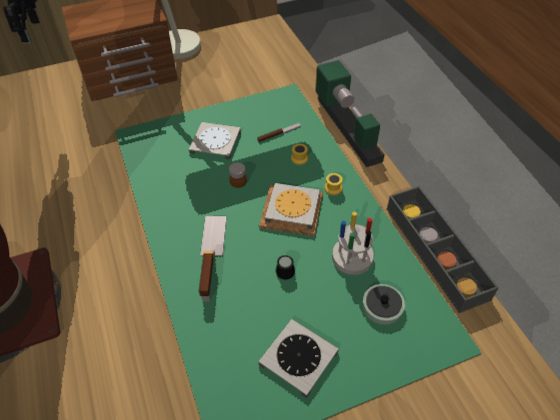

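The scene view shows the lifter at (280,190), white (409,236), black (169,198) and brass on cork (284,245). The side view shows the same four at (212,250), (215,139), (299,354) and (293,205). Next I'll enlarge the corners.

```bash
cat > h.py <<'E'
import cv2,numpy as np
from scipy.spatial.transform import Rotation as R
np.set_printoptions(precision=4,suppress=True)
def ray(r,n,uv,pose=None):
    p=r.camera_params(n)
    if n=="wrist":
        T=np.eye(4);q=pose["tool_rot"];T[:3,:3]=R.from_quat([q[1],q[2],q[3],q[0]]).as_matrix();T[:3,3]=pose["ee_pos"];T=T@p["hand_eye"]
    else: T=p["world_from_camera"]
    d=T[:3,:3]@np.linalg.solve(p["mtx"],[uv[0],uv[1],1]);return T[:3,3],d/np.linalg.norm(d)
def onz(r,n,uv,z,pose=None):
    o,d=ray(r,n,uv,pose);return o+d*(z-o[2])/d[2]
def tri(*rays):
    A=sum(np.eye(3)-np.outer(d,d) for o,d in rays);b=sum((np.eye(3)-np.outer(d,d))@o for o,d in rays);return np.linalg.solve(A,b)
def montage(items,name):
    t=[]
    for im,(u,v),s in items: # im RGB, top-left, scale -> 400x300
        c=im[v:v+300//s,u:u+400//s,::-1];t.append(cv2.resize(np.ascontiguousarray(c),(400,300),interpolation=cv2.INTER_CUBIC))
    cv2.imwrite(name,np.vstack([np.hstack(t[:2]),np.hstack(t[2:4])]) )
E
python3 - <<'E'
import cv2
from h import *
s=cv2.imread("pics/side0.png")[:,:,::-1];c=cv2.imread("pics/scene0.png")[:,:,::-1]
montage([(s,(165,105),4),(s,(250,318),4),(s,(243,170),4),(s,(150,208),4)],"pics/m1.png")
montage([(c,(360,200),4),(c,(120,165),4),(c,(234,215),4),(c,(230,150),4)],"pics/m2.png")
E
```

```text
(no output)
```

View pics/m1.png

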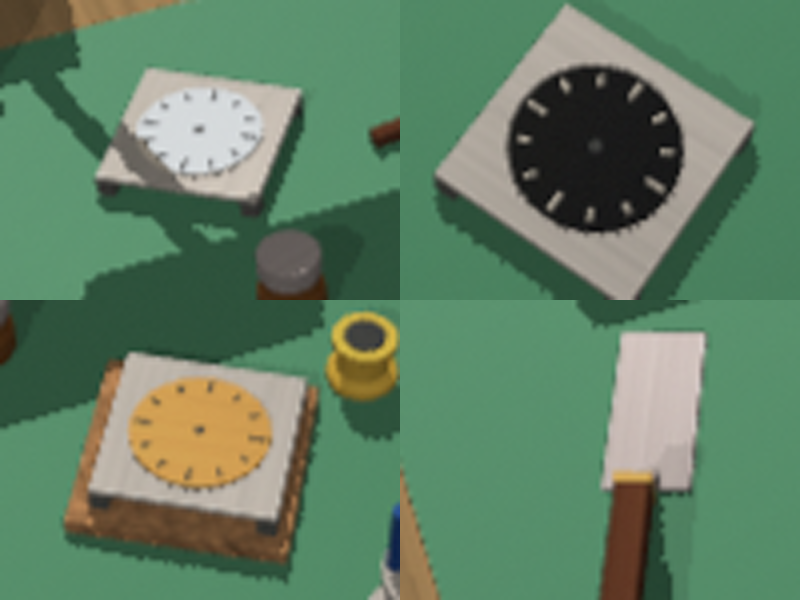

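View pics/m2.png

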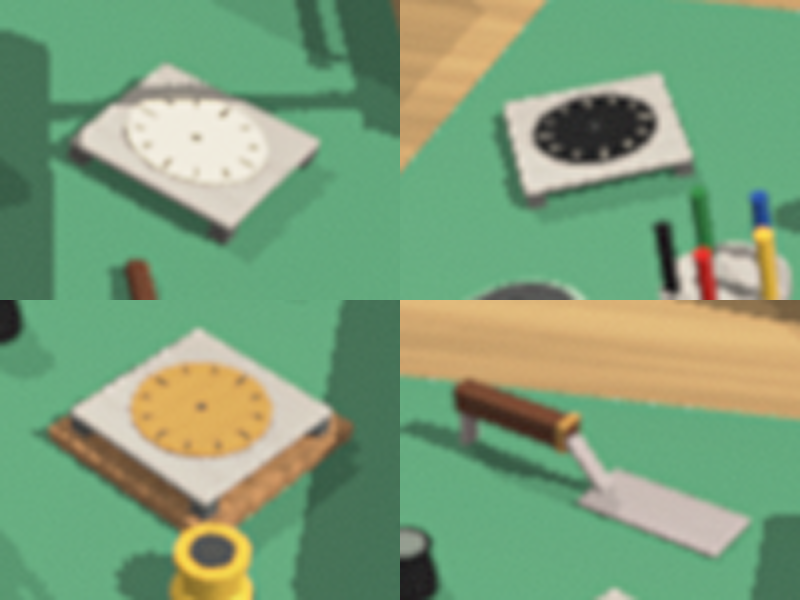

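Montage 1 (side, 4x) gives the white corners at (148,69),(302,90),(258,198),(97,181), with black, brass and the blade read the same way. Montage 2 (scene) shows the matching corners, so I can triangulate.

```bash
cat > m.py <<'E'
from rig import r
from h import *
def px(l,tl,off): return [(tl[0]+(u-off[0])/4,tl[1]+(v-off[1])/4) for u,v in l]
S={'white':px([(148,69),(302,90),(258,198),(97,181),(199,129)],(165,105),(0,0)),
'black':px([(566,3),(754,124),(630,302),(435,176),(595,146)],(250,318),(400,0)),
'base':px([(128,353),(307,379),(272,518),(90,490),(199,430)],(243,170),(0,300)),
'lift':px([(622,332),(705,335),(690,490),(601,488)],(150,208),(400,300))}
C={'white':px([(165,64),(322,143),(225,231),(72,141),(195,137)],(360,200),(0,0)),
'black':px([(663,73),(692,162),(528,195),(504,102),(595,127)],(120,165),(400,0)),
'base':px([(197,328),(332,410),(206,503),(72,410),(201,407)],(234,215),(0,300)),
'lift':px([(750,521),(715,555),(615,470),(580,503)],(230,150),(400,300))}
Z={'white':.019,'black':.019,'base':.029,'lift':.006}
for k in S:
    z=Z[k]
    for n,D in(("side",S),("scene",C)):
        P=np.array([onz(r,n,p,z) for p in D[k][:4]])
        print(k,n,"ctr",P.mean(0)); print(P[:,:2].ravel())
        if len(D[k])==5: print("  dial",onz(r,n,D[k][4],z+.002))
    if len(S[k])==5: print("  tri dial",tri(ray(r,"side",S[k][4]),ray(r,"scene",C[k][4])))
E
python3 m.py
```

```text
white side ctr [0.5735 0.2997 0.019 ]
[0.5591 0.3751 0.649  0.3146 0.5887 0.2272 0.4971 0.282 ]
  dial [0.5727 0.302  0.021 ]
white scene ctr [0.5763 0.3053 0.019 ]
[0.4986 0.2914 0.5616 0.3829 0.6546 0.3167 0.5902 0.2302]
  dial [0.5738 0.305  0.021 ]
  tri dial [0.5729 0.3047 0.0195]
black side ctr [ 0.5384 -0.3403  0.019 ]
[ 0.5547 -0.2646  0.6131 -0.3575  0.5234 -0.414   0.4625 -0.325 ]
  dial [ 0.5379 -0.3402  0.021 ]
black scene ctr [ 0.5412 -0.3353  0.019 ]
[ 0.4631 -0.3178  0.5626 -0.2591  0.6184 -0.3507  0.5209 -0.4135]
  dial [ 0.5397 -0.3374  0.021 ]
  tri dial [ 0.5379 -0.339   0.0193]
base side ctr [0.6714 0.0058 0.029 ]
[ 0.6564  0.0807  0.7473  0.0205  0.6848 -0.068   0.597  -0.0101]
  dial [0.6715 0.0064 0.031 ]
base scene ctr [0.6731 0.0096 0.029 ]
[ 0.5971 -0.0067  0.658   0.0854  0.7489  0.0253  0.6881 -0.0656]
  dial [0.6728 0.0091 0.031 ]
  tri dial [0.6718 0.0084 0.0294]
lift side ctr [0.475  0.0037 0.006 ]
[ 0.4741  0.0653  0.5187  0.0446  0.4763 -0.0575  0.431  -0.0376]
lift scene ctr [0.4776 0.0086 0.006 ]
[ 0.4768  0.0687  0.5201  0.0498  0.4341 -0.0337  0.4793 -0.0506]
```

Run:
```python
from rig import r
from h import *
for n,s,c,z in [("jar",(237,170),(345,222),.053),("cush1",(299,148),(348,272),.037),("cush2",(334,180),(287,278),.037),("loupe",(285.5,262),(231,212),.039),("standfoot",(353,258),(205,258),.02),("dish",(384,300),(150,243),.03),
 ("knifehandle",(270,136),(396,276),.01)]:
    print(n,onz(r,"side",s,z)[:2],onz(r,"scene",c,z)[:2])
W={'lift':(.4556,-.044,67.5),'white':(.574,.3035,56.2),'black':(.539,-.339,32.6),'base':(.672,.0075,56.5)}
```

```text
jar [0.5798 0.1352] [0.5971 0.1456]
cush1 [0.755  0.1639] [0.7495 0.1619]
cush2 [0.7887 0.0297] [0.7922 0.0358]
loupe [ 0.5902 -0.1469] [ 0.5955 -0.1428]
standfoot [ 0.7343 -0.1803] [ 0.7511 -0.1608]
dish [ 0.7411 -0.3012] [ 0.7376 -0.2989]
knifehandle [0.7136 0.262 ] [0.714  0.2697]
```

carry_out(
  moves=[0,0,0,0.104,-1,0,0,0,0.104,-1,0,0,0,0.104,-1,0,0,0,0.104,-1,0,0,0,0.104,-1,0,0,0,0.104,-1,0,0,0,0.104,-1,0,0,0,0.104,-1,0,0,0,0.104,-1,0,0,0,0.104,-1],
)

```text
clock: 1.4
ee_pos: [0.2073, 0.6158, 0.231]
tool_rot: [0.0, 0.832, 0.555, -0.0]
ft_force: [0.9, -0.7, 0.7]
opening: 0.0852
grip_force: 0.0
```

carry_out(
  moves=[-0.645,0.96,0,0,-1,-0.645,0.96,0,0,-1,-0.645,0.96,0,0,-1,-0.645,0.96,0,0,-1,-0.645,0.96,0,0,-1,-0.645,0.96,0,0,-1,-0.645,0.96,0,0,-1,-0.645,0.96,0,0,-1,-0.645,0.96,0,0,-1,-0.645,0.96,0,0,-1,-0.645,0.96,0,0,-1,-0.645,0.96,0,0,-1,-0.645,0.96,0,0,-1,-0.645,0.96,0,0,-1,-0.645,0.96,0,0,-1,-0.645,0.96,0,0,-1,-0.645,0.96,0,0,-1,-0.645,0.96,0,0,-1,-0.645,0.96,0,0,-1],
)

```text
clock: 3.78
ee_pos: [0.4531, 0.2498, 0.2313]
tool_rot: [-0.0, 0.83, 0.558, 0.0]
ft_force: [-0.3, -0.2, -1.0]
opening: 0.0855
grip_force: 0.0
```

carry_out(
  moves=[-1,0.37,0.25,0,-1,-1,0.37,0.25,0,-1,-1,0.37,0.25,0,-1,-1,0.37,0.25,0,-1,-1,0.37,0.25,0,-1,-1,0.37,0.25,0,-1,-1,0.37,0.25,0,-1,-1,0.37,0.25,0,-1,-1,0.37,0.25,0,-1,-1,0.37,0.25,0,-1,-1,0.37,0.25,0,-1,-1,0.37,0.25,0,-1,-1,0.37,0.25,0,-1,-1,0.37,0.25,0,-1,-1,0.37,0.25,0,-1,-1,0.37,0.25,0,-1,0,0,0,0,-1],
)

```text
clock: 5.9
ee_pos: [0.4406, -0.0918, 0.151]
tool_rot: [0.0, 0.831, 0.556, -0.0]
ft_force: [-1.0, 0.3, -0.4]
opening: 0.0856
grip_force: 0.0
```

```bash
cat > st.py <<'E'
from rig import r
from h import *
def st():
    s=r.get_state();q=s["tool_rot"];M=R.from_quat([q[1],q[2],q[3],q[0]]).as_matrix()
    print("t",round(s["clock"],2),"p",s["ee_pos"],"yaw",round(np.degrees(np.arctan2(M[1,0],M[0,0])),2),"z",M[:,2],"q",s["joint_positions"],"F",s["ft_force"],"T",s["torque"],"open",round(s["opening"],4),"grip",round(s["grip_force"],1))
    return s
E
python3 - <<'E'
from st import *
s=st(); im=r.snapshot("wrist"); cv2.imwrite("pics/w1.png",im[:,:,::-1]); import pickle; pickle.dump(s,open("w1.pkl","wb"))
E
```

```text
t 5.9 p [ 0.4406 -0.0918  0.151 ] yaw 67.62 z [-0.0004 -0.0003 -1.    ] q [-0.8329 -0.0824  0.9213  2.0677  0.0731  1.1253 -0.3353] F [-1.029   0.3006 -0.3585] T [ 0.0078 -0.0494  0.0155] open 0.0856 grip 0.0
```

View pics/w1.png

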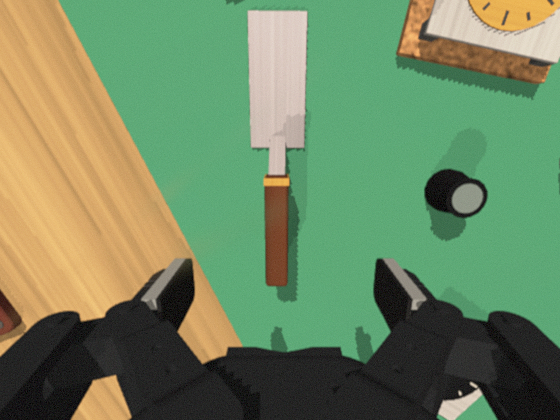

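The wrist view shows the lifter upright: blade corners (248,11), (306,11), (305,148), (250,148), and the handle along u≈277 from v=178 to 286.

Run:
```python
from st import *
import pickle
s=pickle.load(open("w1.pkl","rb"))
P=np.array([onz(r,"wrist",p,.006,s)[:2] for p in [(248,11),(306,11),(305,148),(250,148)]])
tip=(P[0]+P[1])/2;rear=(P[2]+P[3])/2;d=tip-rear;print("tip",tip,"rear",rear,np.linalg.norm(d),np.degrees(np.arctan2(d[1],d[0])))
a,b=[onz(r,"wrist",p,.051,s)[:2] for p in [(277,178),(277,286)]];d2=a-b;print(a,b,np.linalg.norm(d2),np.degrees(np.arctan2(d2[1],d2[0])))
u=d/np.linalg.norm(d);g=rear+.002*u-.05*u;print("grip from blade",g,"from handle",b+ (.122-.05)*d2/np.linalg.norm(d2))
# triangulate heights: blade tip corner & handle rear end with scene view
print(tri(ray(r,"wrist",(306,11),s),ray(r,"scene",(230+(715-400)/4,150+(555-300)/4))),tri(ray(r,"wrist",(248,11),s),ray(r,"side",(150+222/4,208+32/4))))
for i in range(1):
  print("handle front top ",tri(ray(r,"wrist",(277,180),s),ray(r,"scene",(230+(575-400)/4,150+(417-300)/4))))
```

```text
tip [0.4972 0.058 ] rear [ 0.4545 -0.0451] 0.11161498672529524 67.5070613420971
[ 0.4471 -0.0641] [ 0.4095 -0.1538] 0.09721881660002028 67.26839563308633
grip from blade [ 0.4362 -0.0894] from handle [ 0.4373 -0.0874]
[0.5195 0.0494 0.0054] [0.4749 0.0686 0.002 ]
handle front top  [ 0.4467 -0.0628  0.0558]
```

carry_out(
  moves=[0.05,-0.12,0.5,0,-1,0,-0.12,0.8,0,-1,0,0,0.8,0,-1,0,0,0.8,0,-1,0,0,0.8,0,-1,0,0,0.8,0,-1,0,0,0.8,0,-1,0,0,0.8,0,-1,0,0,0.4,0,-1,0,0,0,0,-1,0,0,0,0,0,0,0,0,0,0.5,0,0,0,0,1,0,0,0,0,1,0,0,0,0,1,0,0,0,0,1,0,0,0,0,1],
)

```text
clock: 8.07
ee_pos: [0.4374, -0.087, 0.0215]
tool_rot: [0.0, 0.83, 0.558, 0.0]
ft_force: [-0.2, 1.8, 5.7]
opening: 0.0194
grip_force: 59.4
```

```bash
python3 -c "
from st import *
st()"
```

```text
t 8.07 p [ 0.4374 -0.087   0.0215] yaw 67.8 z [ 0.0004  0.0001 -1.    ] q [-0.7461  0.2193  0.926   2.199  -0.2396  0.8235 -0.0549] F [-0.1542  1.8073  5.703 ] T [0.1885 0.1327 0.0617] open 0.0194 grip 59.4
```

carry_out(
  moves=[0,0,-0.2,0,1,0,0,-0.4,0,1,0,0,-0.6,0,1,0,0,-0.8,0,1,0,0,-0.8,0,1,0,0,-0.2,0,1,0,0,0,0,1],
)

```text
clock: 8.95
ee_pos: [0.4372, -0.0868, 0.0815]
tool_rot: [-0.0, 0.83, 0.558, 0.0]
ft_force: [0.3, 0.1, -2.7]
opening: 0.019
grip_force: 58.7
```

Run:
```python
from st import *
s=st(); im=r.snapshot("wrist"); cv2.imwrite("pics/w2.png",im[:,:,::-1])
hsv=cv2.cvtColor(im,cv2.COLOR_RGB2HSV)
m=((hsv[:,:,1]<60)&(hsv[:,:,2]>120)).astype(np.uint8)*255
m[200:]=0
cs,_=cv2.findContours(m,cv2.RETR_EXTERNAL,cv2.CHAIN_APPROX_NONE)
for c in cs:
    if cv2.contourArea(c)>800: print(cv2.contourArea(c),cv2.boundingRect(c),cv2.minAreaRect(c))
```

```text
t 8.95 p [ 0.4372 -0.0868  0.0815] yaw 67.81 z [ 0.0006  0.0007 -1.    ] q [-0.8395  0.0581  0.9799  2.1532 -0.0601  0.9564 -0.213 ] F [ 0.2679  0.0765 -2.7269] T [-0.0836  0.0503  0.0319] open 0.019 grip 58.7
909.5 (489, 0, 71, 23) ((524.0, 11.0), (22.0, 70.0), 90.0)
18240.0 (228, 0, 111, 200) ((283.0, 99.5), (199.0, 110.0), 90.0)
```

View pics/w2.png

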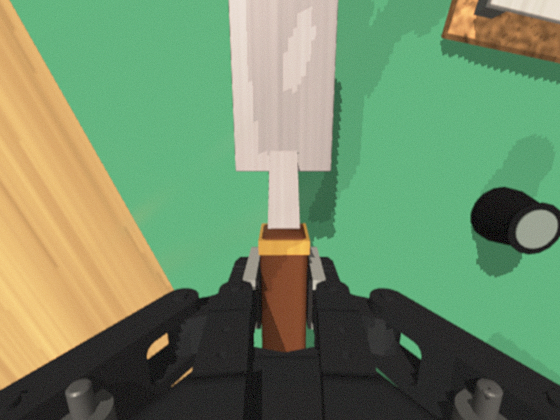

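The blade is centred and square in the gripper: rear edge at v=170, columns 236–330, which puts the lifter's origin about 46 mm ahead of the TCP. I'll go to the white carrier's entry side.

carry_out(
  moves=[0,0,0,0.065,1,0,0,0,0.064,1,0.855,-0.516,0,0,1,0.855,-0.516,0,0,1,0.855,-0.516,0,0,1,0.855,-0.516,0,0,1,0.855,-0.516,0,0,1,0.855,-0.516,0,0,1,0.855,-0.516,0,0,1,0.855,-0.516,0,0,1,0.855,-0.516,0,0,1,0.855,-0.516,0,0,1,0,0,0.8,0,1,0,0,0.8,0,1,0,0,0.6,0,1,0,0,0.3,0,1,0,0,0,0,1],
)

```text
clock: 11.12
ee_pos: [0.4463, 0.1118, 0.0309]
tool_rot: [0.0, 0.882, 0.47, -0.0]
ft_force: [-0.4, -0.2, -1.4]
opening: 0.0193
grip_force: 58.7
```

Run:
```python
from st import *
st(); a=r.snapshot("side"); b=r.snapshot("scene")
montage([(a,(150,100),4),(a,(165,105),4),(b,(330,185),4),(b,(360,200),4)],"pics/m3.png")
im=cv2.resize(a[90:240,130:330,::-1],(800,600),interpolation=cv2.INTER_CUBIC);cv2.imwrite("pics/s3.png",im)
```

```text
t 11.12 p [0.4463 0.1118 0.0309] yaw 56.13 z [-0.0007 -0.0008 -1.    ] q [-1.0572  0.2068  0.784   2.1564 -0.1938  0.848  -0.7459] F [-0.3541 -0.1537 -1.3668] T [-0.0691  0.0077 -0.006 ] open 0.0193 grip 58.7
```

View pics/s3.png

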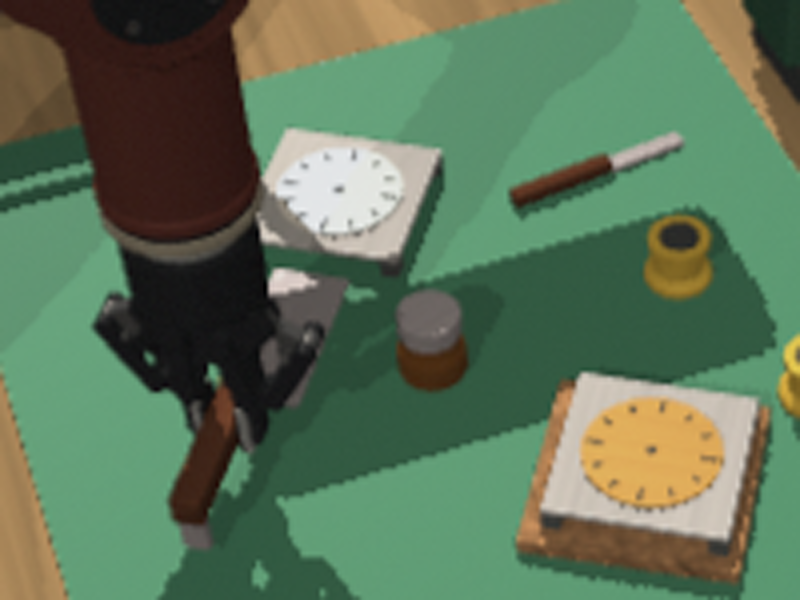

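The side view shows the blade tip short of the white carrier and squared to it, with tip corners at zoom (277,268) and (346,284).

Run:
```python
from st import *
a,b=[onz(r,"side",(130+u/4,90+v/4),.0155) for u,v in [(277,268),(346,284)]]
d=np.array([.5563,.831]);n=np.array([.831,-.5563])
m=((a+b)/2)[:2];print(a,b,"tip",m,"pred",np.array([.4463,.1118])+.156*d)
# white centre from side view
w=np.mean([onz(r,"side",(130+u/4,90+v/4),.019)[:2] for u,v in [(287,129),(442,152)]],0);print(w)
wd=onz(r,"side",(130+339/4,90+189/4),.021)[:2];print(wd,"rel tip: along",(wd-m)@d,"lat",(wd-m)@n)
```

```text
[0.5147 0.2517 0.0155] [0.5514 0.2209 0.0155] tip [0.533  0.2363] pred [0.5331 0.2414]
[0.6034 0.3441]
[0.5727 0.302 ] rel tip: along 0.07669327863915168 lat -0.003575935933599624
```

carry_out(
  moves=[0,-0.1,0.27,0,1,0,0,0,0,1,0.5,0,0,0,1,0.6,0,0,0,1,0.6,0,0,0,1,0.6,0,0,0,1,0.6,0,0,0,1,0.6,0,0,0,1,0.6,0,0,0,1,0.6,0,0,0,1,0.6,0,0,0,1,0.6,0,0,0,1,0.4,0,0,0,1,0,0,0,0,1],
)

```text
clock: 12.98
ee_pos: [0.5152, 0.2186, 0.0258]
tool_rot: [0.0, 0.882, 0.471, -0.0]
ft_force: [-0.8, -0.1, -1.1]
opening: 0.0192
grip_force: 58.7
```

Run:
```python
from st import *
st(); a=r.snapshot("wrist");b=r.snapshot("side")
cv2.imwrite("pics/w4.png",np.hstack([cv2.resize(a[:300,80:480,::-1],(400,300)),cv2.resize(np.ascontiguousarray(b[90:165,150:250,::-1]),(400,300),interpolation=cv2.INTER_CUBIC)]))
```

```text
t 12.97 p [0.5152 0.2186 0.0258] yaw 56.21 z [-0.     -0.0003 -1.    ] q [-1.0551  0.4228  0.6924  1.926  -0.3377  0.9107 -0.7852] F [-0.8057 -0.0755 -1.095 ] T [-0.0879  0.0225 -0.0328] open 0.0192 grip 58.7
```

View pics/w4.png

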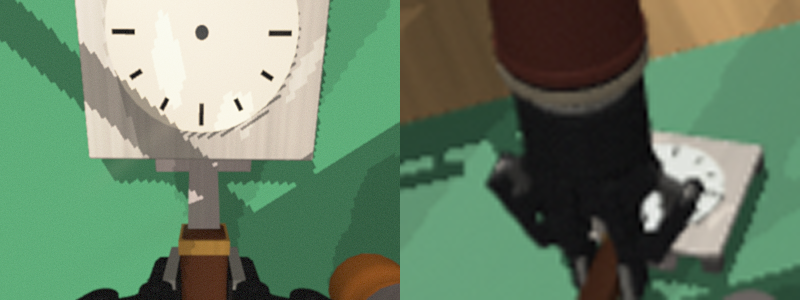

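White sits square and centred over the blade: near plate edge at v=157, dial centre at (282,33), about 106 mm ahead of the TCP. Now I'll lift it gently.

carry_out(
  moves=[0,0,-0.1,0,1,0,0,-0.1,0,1,0,0,-0.1,0,1,0,0,-0.1,0,1,0,0,-0.2,0,1,0,0,-0.3,0,1,0,0,-0.4,0,1,0,0,-0.5,0,1,0,0,-0.6,0,1,0,0,-0.6,0,1,0,0,-0.5,0,1,0,0,-0.3,0,1,0,0,-0.2,0,1,0,0,0,0,1,0,0,0,0,1],
)

```text
clock: 14.95
ee_pos: [0.5148, 0.2181, 0.1056]
tool_rot: [0.0, 0.882, 0.471, -0.0]
ft_force: [0.1, -0.4, -3.3]
opening: 0.0193
grip_force: 58.6
```

```bash
cat > edge.py <<'E'
# measures the carrier on the blade in the tool frame: dial centre and near plate edge
from st import *
def look(name=None,dark=False):
    s=st(); im=r.snapshot("wrist"); 
    if name: cv2.imwrite(name,im[:,:,::-1])
    return s,im
def tool_at(uv,z):
    p=r.camera_params("wrist");H=p["hand_eye"];d=H[:3,:3]@np.linalg.solve(p["mtx"],[uv[0],uv[1],1]);o=H[:3,3];return (o+d*(z-o[2])/d[2])
E
python3 - <<'E'
from edge import *
s,im=look("pics/w5.png")
g=cv2.cvtColor(im,cv2.COLOR_RGB2HSV)
m=((g[:,:,0]>50)&(g[:,:,0]<90)&(g[:,:,1]>70))
for v in range(60,200,10):
    x=np.where(~m[v,120:460])[0]+120
    print(v,x.min() if len(x) else None,x.max() if len(x) else None,end=" | ")
print()
for u in (190,210,230,330,350,370):
    x=np.where(m[100:230,u])[0]; print(u,x.min()+100 if len(x) else None)
E
```

```text
t 14.95 p [0.5148 0.2181 0.1056] yaw 56.18 z [-0.0005 -0.0004 -1.    ] q [-1.1142  0.3084  0.7492  1.8679 -0.2394  1.0576 -0.86  ] F [ 0.1413 -0.3625 -3.3166] T [-0.2325  0.149   0.0083] open 0.0193 grip 58.6
60 162 399 | 70 163 398 | 80 164 397 | 90 165 396 | 100 166 395 | 110 167 394 | 120 168 393 | 130 168 393 | 140 169 392 | 150 170 391 | 160 235 331 | 170 236 330 | 180 269 298 | 190 269 298 | 
190 156
210 157
230 157
330 171
350 158
370 158
```

White is carried at soles ≈78 mm, centred about 107 mm ahead of the TCP and square within 0.6°. I'll turn it to the jar-side approach (−33.5°), which avoids the loupe.

carry_out(
  moves=[0,0,0,0.03,1,0,0,0,0.06,1,0,0,0,0.07,1,0,0,0,0.07,1,0,0,0,0.07,1,0,0,0,0.07,1,0,0,0,0.07,1,0,0,0,0.07,1,0,0,0,0.07,1,0,0,0,0.07,1,0,0,0,0.07,1,0,0,0,0.07,1,0,0,0,0.07,1,0,0,0,0.07,1,0,0,0,0.047,1,0,0,0,0.02,1,0,0,0,0,1],
)

```text
clock: 17.12
ee_pos: [0.5149, 0.2183, 0.1058]
tool_rot: [0.0, 0.958, -0.288, -0.0]
ft_force: [0.2, 0.1, -3.7]
opening: 0.0195
grip_force: 58.6
```

```bash
python3 -c "
from st import *
st()"
```

```text
t 17.12 p [0.5149 0.2183 0.1058] yaw -33.5 z [-0.0002 -0.0002 -1.    ] q [-1.3553  0.4249  1.0833  1.876  -0.4219  1.0953 -2.2643] F [ 0.1658  0.0775 -3.673 ] T [0.1309 0.1765 0.0192] open 0.0195 grip 58.6
```

carry_out(
  moves=[0.3,0.18,0,0,1,0.5,0.3,0,0,1,0.6,0.4,0,0,1,0.6,0.4,0,0,1,0.6,0.4,0,0,1,0.6,0.4,0,0,1,0.6,0.4,0,0,1,0.6,0.4,0,0,1,0.6,0.4,0,0,1,0.6,0.4,0,0,1,0.6,0.4,0,0,1,0.5,0.3,0,0,1,0.3,0.1,0,0,1,0,0,0,0,1,0,0,0,0,1],
)

```text
clock: 19.0
ee_pos: [0.582, 0.0667, 0.1058]
tool_rot: [-0.0, 0.958, -0.288, -0.0]
ft_force: [-0.7, 0.3, -3.5]
opening: 0.019
grip_force: 58.7
```

Run:
```python
from st import *
st(); a=r.snapshot("side");b=r.snapshot("scene");c=r.snapshot("wrist")
cv2.imwrite("pics/w6.png",c[:,:,::-1]);cv2.imwrite("pics/side6.png",a[:,:,::-1]);cv2.imwrite("pics/scene6.png",b[:,:,::-1])
montage([(a,(235,140),4),(b,(234,185),4),(c,(140,0),2),(c,(260,0),2)],"pics/m6.png")
```

```text
t 19.0 p [0.582  0.0667 0.1058] yaw -33.51 z [-0.0004  0.0001 -1.    ] q [-1.0063  0.4813  1.0464  1.8109 -0.4615  1.1202 -1.9559] F [-0.661   0.2866 -3.4953] T [ 0.1701  0.2627 -0.0032] open 0.019 grip 58.7
```

View pics/m6.png

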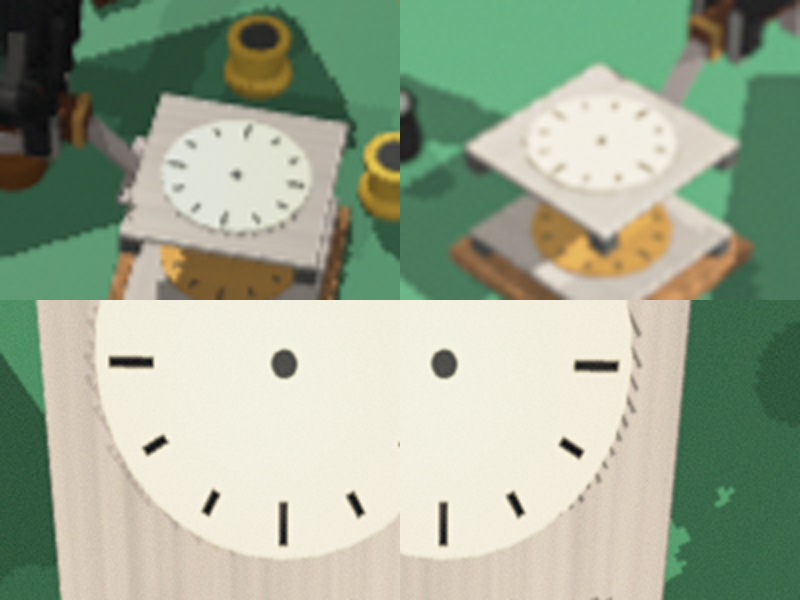

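White hovers over brass: dial centre at side (294,183.5) and scene (284,220), edges looking parallel. I'll quantify the offset camera by camera.

Run:
```python
from st import *
t=tri(ray(r,"side",(294,183.5)),ray(r,"scene",(284,220)));print("tri",t)
for n,uv,b in(("side",(294,183.5),(.6715,.0064)),("scene",(284,220),(.6728,.0091))):
    for z in(.0955,t[2]): print(n,z,onz(r,n,uv,z)[:2]-b)
P=np.array([onz(r,"side",(235+u/4,140+v/4),.094)[:2] for u,v in[(162,95),(347,127),(320,270),(120,240)]])
print(P.mean(0),[np.degrees(np.arctan2(*(P[i]-P[j])[::-1])) for i,j in((1,0),(2,3),(0,3),(1,2))])
```

```text
tri [0.6733 0.0067 0.096 ]
side 0.0955 [ 0.0022 -0.0002]
side 0.09598295652605912 [ 0.002  -0.0006]
scene 0.0955 [-0.0009 -0.002 ]
scene 0.09598295652605912 [-0.0003 -0.0019]
[0.6728 0.0025] [np.float64(-36.057333132029704), np.float64(-33.49222597317091), np.float64(56.68027428273501), np.float64(57.45411802840025)]
```

carry_out(
  moves=[-0.05,-0.03,0.3,0,1,0,0,0.5,0,1,0,0,0.5,0,1,0,0,0.4,0,1,0,0,0.2,0,1,0,0,0.1,0,1,0,0,0.1,0,1,0,0,0.08,0,1,0,0,0.06,0,1,0,0,0.05,0,1,0,0,0.05,0,1,0,0,0.05,0,1,0,0,0.05,0,1,0,0,0.05,0,1,0,0,0.05,0,1,0,0,0.05,0,1,0,0,0.03,0,1,0,0,0,0,1,0,0,0,0,1],
)

```text
clock: 21.52
ee_pos: [0.5818, 0.0671, 0.0536]
tool_rot: [0.0, 0.957, -0.289, 0.0]
ft_force: [0.6, 0.7, -2.1]
opening: 0.0188
grip_force: 58.8
```

```bash
cat > pl.py <<'E'
from edge import *
def plate(im):
    g=cv2.cvtColor(im,cv2.COLOR_RGB2HSV)
    m=((g[:,:,0]>50)&(g[:,:,0]<90)&(g[:,:,1]>70))
    for v in (60,100,140,150,160,170):
        x=np.where(~m[v,100:480])[0]+100; print(v,x.min(),x.max(),end=" | ")
    print([ (u,int(np.argmax(m[100:230,u]))+100) for u in (190,210,350,370)])
E
python3 - <<'E'
from pl import *
s,im=look("pics/w7.png"); plate(im)
E
```

```text
t 21.52 p [0.5818 0.0671 0.0536] yaw -33.56 z [ 0.0002 -0.0001 -1.    ] q [-0.9588  0.5434  0.9873  1.8527 -0.5262  1.0334 -1.9126] F [ 0.5826  0.7186 -2.1423] T [0.0285 0.0574 0.0476] open 0.0188 grip 58.8
60 161 402 | 100 165 399 | 140 168 396 | 150 169 395 | 160 179 394 | 170 180 393 | [(190, 177), (210, 177), (350, 174), (370, 174)]
```

Wrist moment has dropped and the plate shows about 2% larger, so the blade is free of white. I'll withdraw straight back and then rise.

carry_out(
  moves=[-0.15,0,0,0,1,-0.3,0,0,0,1,-0.4,0,0,0,1,-0.5,0,0,0,1,-0.6,0,0,0,1,-0.6,0,0,0,1,-0.6,0,0,0,1,-0.6,0,0,0,1,-0.6,0,0,0,1,-0.6,0,0,0,1,-0.6,0,0,0,1,-0.6,0,0,0,1,-0.3,0,0,0,1,0,0,-0.8,0,1,0,0,-0.8,0,1,0,0,-0.8,0,1,0,0,-0.6,0,1,0,0,0,0,1],
)

```text
clock: 23.82
ee_pos: [0.4747, 0.1389, 0.1145]
tool_rot: [-0.001, 0.957, -0.288, 0.0]
ft_force: [0.4, 0.3, -2.5]
opening: 0.0193
grip_force: 59.0
```

Run:
```python
from st import *
st(); a=r.snapshot("side");b=r.snapshot("scene");c=r.snapshot("wrist")
montage([(a,(235,150),4),(b,(234,200),4),(a,(60,60),1),(c,(0,0),1)],"pics/m8.png")
```

```text
t 23.82 p [0.4747 0.1389 0.1145] yaw -33.53 z [ 0.0012  0.0015 -1.    ] q [-1.4715  0.2443  1.2433  2.0202 -0.2677  1.0555 -2.2595] F [ 0.3506  0.3446 -2.4564] T [-0.0175  0.0615 -0.0757] open 0.0193 grip 59.0
```

View pics/m8.png

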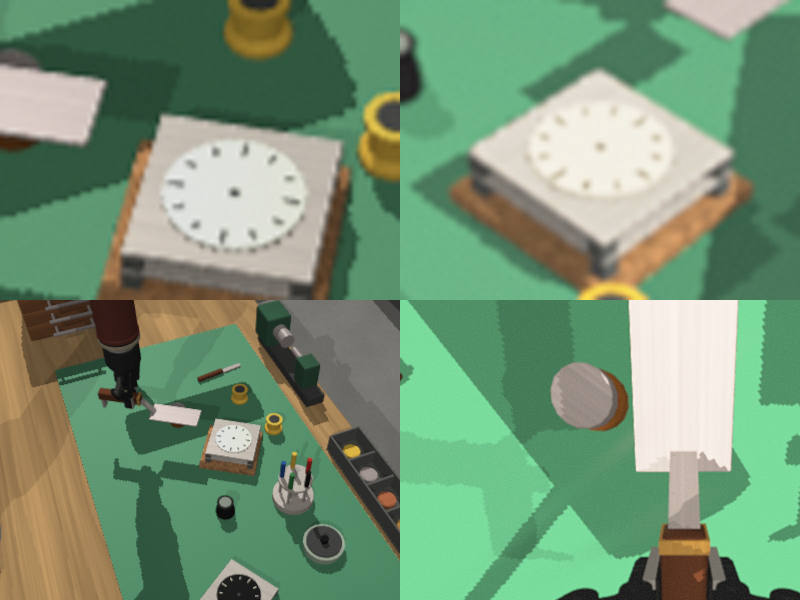

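The brass carrier now has white on it, edges parallel. White's dial centre is at side (293.75,198) and scene (284,236.75), and the lifter is clear. I'll check the numbers while heading for black.

Run:
```python
from st import *
t=tri(ray(r,"side",(293.75,198)),ray(r,"scene",(284,236.75)));print("tri",t)
print(onz(r,"side",(293.75,198),.047)[:2]-[.6715,.0064],onz(r,"scene",(284,236.75),.047)[:2]-[.6728,.0091])
P=np.array([onz(r,"side",(235+u/4,150+v/4),.045)[:2] for u,v in[(162,116),(342,143),(305,281),(121,256)]])
print(P.mean(0)-[.6714,.0058],[round(np.degrees(np.arctan2(*(P[i]-P[j])[::-1])),1) for i,j in((1,0),(2,3),(0,3),(1,2))])
```

```text
tri [0.6734 0.0074 0.046 ]
[ 0.0019 -0.0009] [ 0.0007 -0.0008]
[-0.0001 -0.0017] [np.float64(-34.0), np.float64(-32.2), np.float64(56.3), np.float64(54.2)]
```

carry_out(
  moves=[0,0,0,-0.1,1,0,0,0,-0.1,1,0,0,0,-0.1,1,0,0,0,-0.1,1,0,0,0,-0.1,1,0,0,0,-0.1,1,0,0,0,-0.1,1,0,0,0,-0.03,1,0,0,0,0,1],
)

```text
clock: 25.1
ee_pos: [0.4738, 0.1382, 0.113]
tool_rot: [0.0, 0.961, 0.277, -0.0]
ft_force: [0.3, 0.6, -1.4]
opening: 0.0192
grip_force: 58.9
```

carry_out(
  moves=[-0.51,0.99,0,0,1,-0.51,0.99,0,0,1,-0.51,0.99,0,0,1,-0.51,0.99,0,0,1,-0.51,0.99,0,0,1,-0.51,0.99,0,0,1,-0.51,0.99,0,0,1,-0.51,0.99,0,0,1,-0.51,0.99,0,0,1,-0.51,0.99,0,0,1,-0.51,0.99,0,0,1,-0.51,0.99,0,0,1,-0.51,0.99,0,0,1,0,0,0,0,1],
)

```text
clock: 26.85
ee_pos: [0.4979, -0.153, 0.1136]
tool_rot: [0.001, 0.962, 0.275, -0.0]
ft_force: [0.2, -0.1, -1.3]
opening: 0.0192
grip_force: 59.0
```

```bash
python3 -c "
from st import *
st()"
```

```text
t 26.85 p [ 0.4979 -0.153   0.1136] yaw 31.87 z [-0.0003 -0.0014 -1.    ] q [-0.7276  0.2864  1.0894  1.9585 -0.2886  1.0655 -0.5274] F [ 0.1818 -0.0768 -1.2621] T [-0.0045  0.0795  0.0074] open 0.0192 grip 59.0
```

carry_out(
  moves=[-0.855,0.89,0,0,1,-0.855,0.89,0,0,1,-0.855,0.89,0,0,1,-0.855,0.89,0,0,1,-0.855,0.89,0,0,1,-0.855,0.89,0,0,1,-0.855,0.89,0,0,1,-0.855,0.89,0,0,1,-0.855,0.89,0,0,1,-0.855,0.89,0,0,1,0,0,0,0,1,0,0,0,0,1],
)

```text
clock: 28.35
ee_pos: [0.4489, -0.3909, 0.1133]
tool_rot: [-0.0, 0.961, 0.277, -0.0]
ft_force: [-0.1, 0.5, -2.1]
opening: 0.0192
grip_force: 59.0
```

Run:
```python
from pl import *
s,im=look("pics/w9.png")
g=cv2.cvtColor(im,cv2.COLOR_RGB2HSV);m=((g[:,:,0]>50)&(g[:,:,0]<90)&(g[:,:,1]>70))
n=(~m).astype(np.uint8)
for v in range(0,200,15):
    row=n[v];ed=np.where(np.diff(row.astype(int))!=0)[0]; print(v,ed)
for u in (215,225,345,355): print(u,np.where(np.diff(n[:260,u].astype(int))!=0)[0])
print(im[120,[190,200,210,220,230,260,340,350,360,370]])
```

```text
t 28.35 p [ 0.4489 -0.3909  0.1133] yaw 32.15 z [-0.0004  0.0007 -1.    ] q [-0.1396  0.4744  1.0064  1.7796 -0.4401  1.1344 -0.0001] F [-0.1031  0.4825 -2.0766] T [-0.0535  0.032   0.0363] open 0.0192 grip 59.0
0 [206 368 530]
15 [207 368 519]
30 [208 367 508]
45 [209 366 497]
60 [210 365 486]
75 [211 364 474]
90 [212 363 463]
105 [213 362 452]
120 [214 361 441]
135 [215 360 430]
150 [216 359 419]
165 [234 330 408]
180 [267 298 397]
195 [  5 267 298 386]
215 [128]
225 [153]
345 [152 250]
355 [152 237]
[[108 193 137]
 [107 190 136]
 [107 189 136]
 [238 230 218]
 [224 215 198]
 [206 189 180]
 [166 155 143]
 [166 155 145]
 [160 152 139]
 [ 73 128  90]]
```

carry_out(
  moves=[-0.77,0.17,0,-0.005,1,-0.77,0,0,0,1,-0.77,0,0,0,1,-0.77,0,0,0,1,-0.77,0,0,0,1,-0.77,0,0,0,1,-0.77,0,0,0,1,-0.77,0,0,0,1,0,0,0.8,0,1,0,0,0.8,0,1,0,0,0.8,0,1,0,0,0.8,0,1,0,0,0.7,0,1,0,0,0.3,0,1,0,0,0.1,0,1,0,0,0,0,1,0,0,0,0,1],
)

```text
clock: 30.52
ee_pos: [0.3469, -0.4611, 0.028]
tool_rot: [0.0, 0.96, 0.281, 0.0]
ft_force: [-0.0, 0.2, -1.4]
opening: 0.0192
grip_force: 59.1
```

```bash
python3 -c "
from st import *
st()"
```

```text
t 30.52 p [ 0.3469 -0.4611  0.028 ] yaw 32.6 z [ 0.0006 -0.0005 -1.    ] q [ 0.1124  0.545   0.9333  1.8897 -0.528   0.9744  0.2838] F [-0.0303  0.1631 -1.4296] T [-0.0187  0.0337  0.0486] open 0.0192 grip 59.1
```

carry_out(
  moves=[0,0,0.12,0,1,0,0,0,0,1,0.5,0,0,0,1,0.6,0,0,0,1,0.6,0,0,0,1,0.6,0,0,0,1,0.6,0,0,0,1,0.6,0,0,0,1,0.6,0,0,0,1,0.6,0,0,0,1,0.6,0,0,0,1,0.4,0,0,0,1,0.27,0,0,0,1,0,0,0,0,1],
)

```text
clock: 32.28
ee_pos: [0.4475, -0.3964, 0.0251]
tool_rot: [-0.0, 0.96, 0.281, -0.0]
ft_force: [-0.9, -0.9, -0.9]
opening: 0.0192
grip_force: 59.0
```

Run:
```python
from pl import *
s,im=look("pics/w10.png"); plate(im)
```

```text
t 32.27 p [ 0.4475 -0.3964  0.0251] yaw 32.62 z [-0.0001 -0.     -1.    ] q [-0.0517  0.5855  0.9108  1.8382 -0.5485  0.992   0.0904] F [-0.8592 -0.9388 -0.9223] T [0.0122 0.1254 0.0186] open 0.0192 grip 59.0
60 162 406 | 100 166 402 | 140 170 398 | 150 171 397 | 160 197 394 | 170 235 479 | [(190, 160), (210, 161), (350, 161), (370, 161)]
```

carry_out(
  moves=[0,0,-0.1,0,1,0,0,-0.1,0,1,0,0,-0.1,0,1,0,0,-0.1,0,1,0,0,-0.2,0,1,0,0,-0.3,0,1,0,0,-0.4,0,1,0,0,-0.5,0,1,0,0,-0.6,0,1,0,0,-0.6,0,1,0,0,-0.6,0,1,0,0,-0.5,0,1,0,0,-0.4,0,1,0,0,-0.2,0,1,0,0,0,0,1,0,0,0,0,1],
)

```text
clock: 34.33
ee_pos: [0.4472, -0.3963, 0.1188]
tool_rot: [-0.0, 0.96, 0.281, -0.0]
ft_force: [0.6, 0.4, -3.1]
opening: 0.019
grip_force: 58.9
```

Run:
```python
from pl import *
s,im=look("pics/w11.png"); plate(im)
```

```text
t 34.33 p [ 0.4472 -0.3963  0.1188] yaw 32.6 z [-0.0005  0.0002 -1.    ] q [-0.1312  0.4735  1.0099  1.7687 -0.4375  1.1457  0.0139] F [ 0.6395  0.4139 -3.0922] T [-0.1052  0.1745 -0.0372] open 0.019 grip 58.9
60 165 479 | 100 168 479 | 140 172 479 | 150 172 479 | 160 235 479 | 170 236 479 | [(190, 158), (210, 158), (350, 158), (370, 158)]
```

Black is lifted and centred on the blade (near edge at v=158, flat). I'll turn to 56.3° and carry it to the pile.

carry_out(
  moves=[0,0,0,-0.03,1,0,0,0,-0.05,1,0,0,0,-0.06,1,0,0,0,-0.06,1,0,0,0,-0.043,1,0,0,0,-0.02,1,0.3,0,0,0,1,0.6,-0.1,0,0,1,0.9,-0.1,0,0,1,0.95,-0.1,0,0,1,0.95,-0.1,0,0,1,0.95,-0.1,0,0,1,0.95,-0.1,0,0,1,0.95,-0.1,0,0,1,0.95,-0.1,0,0,1,0.95,-0.1,0,0,1,0.95,-0.1,0,0,1,0.95,-0.1,0,0,1,0.6,-0.1,0,0,1,0.3,0,0,0,1],
)

```text
clock: 36.88
ee_pos: [0.5527, -0.1953, 0.1191]
tool_rot: [-0.0, 0.882, 0.472, -0.0]
ft_force: [-0.2, 0.5, -2.7]
opening: 0.0194
grip_force: 58.8
```

carry_out(
  moves=[0.3,-0.1,0,0,1,0.6,-0.1,0,0,1,0.9,-0.1,0,0,1,0.95,-0.1,0,0,1,0.95,-0.1,0,0,1,0.95,-0.1,0,0,1,0.6,0,0,0,1,0.3,0,0,0,1,0,0,0,0,1,0,0,0,0,1],
)

```text
clock: 38.12
ee_pos: [0.6036, -0.098, 0.1192]
tool_rot: [0.0, 0.882, 0.471, -0.0]
ft_force: [-0.4, -0.1, -3.7]
opening: 0.019
grip_force: 58.8
```

```bash
cat > dial.py <<'E'
from pl import *
# black dial blob centroid near expected world point in fixed views
def blob(n,im,X):
    p=r.camera_params(n);T=np.linalg.inv(p["world_from_camera"]);c=T[:3,:3]@X+T[:3,3];uv=(p["mtx"]@c/c[2])[:2]
    m=(im.max(2)<75).astype(np.uint8);m=cv2.morphologyEx(m,cv2.MORPH_CLOSE,np.ones((5,5)))
    cs,_=cv2.findContours(m,cv2.RETR_EXTERNAL,cv2.CHAIN_APPROX_NONE)
    out=[(cv2.contourArea(k),cv2.fitEllipse(k)) for k in cs if len(k)>20 and cv2.contourArea(k)>200 and np.linalg.norm(np.array(cv2.boundingRect(k)[:2])+np.array(cv2.boundingRect(k)[2:])/2-uv)<25]
    print(n,"expected",uv,out);return out
E
python3 - <<'E'
from dial import *
s,im=look("pics/w12.png"); plate(im)
X=np.array([.673,.007,s["ee_pos"][2]-.0185-.009+.018])
for n in("side","scene"):
    a=r.snapshot(n);cv2.imwrite(f"pics/{n}12.png",a[:,:,::-1]);
    for k in blob(n,a,X): print(onz(r,n,k[1][0],X[2]))
E
```

```text
t 38.12 p [ 0.6036 -0.098   0.1192] yaw 56.2 z [-0.0001 -0.0004 -1.    ] q [-0.5747  0.4433  0.8512  1.7296 -0.3634  1.135  -0.2049] F [-0.4007 -0.0679 -3.7091] T [-0.181   0.1288  0.0521] open 0.019 grip 58.8
60 165 401 | 100 168 398 | 140 172 479 | 150 173 479 | 160 235 479 | 170 236 479 | [(190, 157), (210, 158), (350, 158), (370, 158)]
side expected [293.6611 179.0123] []
scene expected [284.0095 215.3469] [(537.0, ((278.0379333496094, 212.65036010742188), (20.367551803588867, 33.786102294921875), 91.14904022216797))]
[ 0.6658 -0.008   0.1097]
```

carry_out(
  moves=[0.3,-0.06,0,0,1,0.4,0,0,0,1,0.22,0,0,0,1,0,0,0,0,1,0,0,0,0,1],
)

```text
clock: 38.9
ee_pos: [0.6131, -0.0813, 0.1191]
tool_rot: [0.0, 0.882, 0.471, -0.0]
ft_force: [1.1, 0.1, -3.0]
opening: 0.0191
grip_force: 58.8
```

Run:
```python
from dial import *
s,im=look("pics/w13.png"); plate(im)
# dial lower rim in wrist view along centre column
print([ (u,[int(v) for v in np.where(np.diff((im[:200,u].max(1)<75).astype(int))!=0)[0]]) for u in(275,280,285,290)])
X=np.array([.673,.007,s["ee_pos"][2]-.0185-.009+.018])
for n in("side","scene"):
    a=r.snapshot(n);cv2.imwrite(f"pics/{n}13.png",a[:,:,::-1])
    for k in blob(n,a,X): print(onz(r,n,k[1][0],X[2]))
a=cv2.imread("pics/side13.png");print(a[165:195:6,275:315:6].max(2))
```

```text
t 38.9 p [ 0.6131 -0.0813  0.1191] yaw 56.26 z [-0.0002 -0.0003 -1.    ] q [-0.5904  0.4571  0.8431  1.7118 -0.3706  1.141  -0.2296] F [ 1.0797  0.1106 -2.9512] T [-0.2227  0.1045 -0.0068] open 0.0191 grip 58.8
60 165 401 | 100 168 398 | 140 172 395 | 150 172 394 | 160 201 479 | 170 235 479 | [(190, 157), (210, 163), (350, 160), (370, 158)]
[(275, [127]), (280, [25, 38, 101, 103, 106, 111, 112, 113, 115, 116, 128]), (285, [24, 39, 99, 124, 128]), (290, [29, 33, 127])]
side expected [293.6605 179.0416] []
scene expected [284.0087 215.3804] [(552.0, ((284.3283996582031, 215.89926147460938), (20.836864471435547, 33.96297836303711), 93.10617065429688))]
[0.6747 0.008  0.1096]
[[ 25  47  39  25  19 190 160]
 [ 21  24  24  21  18  40 184]
 [ 21  23  22  21  20  26  32]
 [ 24  22  22  23  23  51  65]
 [ 20  24  23  21  99  45  39]]
```

Scene gives black at (0.6747,0.0080) against white at (0.6735,0.0083), about 1 mm off and parallel. I'll lower it gently.

carry_out(
  moves=[0,0,0.3,0,1,0,0,0.5,0,1,0,0,0.5,0,1,0,0,0.4,0,1,0,0,0.2,0,1,0,0,0.1,0,1,0,0,0.08,0,1,0,0,0.06,0,1,0,0,0.05,0,1,0,0,0.05,0,1,0,0,0.05,0,1,0,0,0.05,0,1,0,0,0.05,0,1,0,0,0.05,0,1,0,0,0.03,0,1,0,0,0,0,1,0,0,0,0,1],
)

```text
clock: 41.18
ee_pos: [0.6133, -0.0811, 0.0698]
tool_rot: [0.0, 0.882, 0.472, 0.0]
ft_force: [-0.0, -1.4, -1.8]
opening: 0.0192
grip_force: 58.9
```

Run:
```python
from dial import *
s,im=look("pics/w14.png"); plate(im)
```

```text
t 41.17 p [ 0.6133 -0.0811  0.0698] yaw 56.27 z [ 0.0001 -0.     -1.    ] q [-0.561   0.5124  0.8074  1.7528 -0.4188  1.0573 -0.1957] F [-0.0153 -1.4202 -1.8324] T [-0.1187  0.086  -0.0208] open 0.0192 grip 58.9
60 164 403 | 100 167 399 | 140 171 396 | 150 172 395 | 160 180 378 | 170 181 479 | [(190, 173), (210, 172), (350, 169), (370, 169)]
```

carry_out(
  moves=[0,0,0.04,0,1,0,0,0.03,0,1,0,0,0,0,1,0,0,0,0,1],
)

```text
clock: 41.72
ee_pos: [0.6132, -0.0811, 0.0683]
tool_rot: [0.0, 0.882, 0.472, 0.0]
ft_force: [-0.8, -0.2, -1.5]
opening: 0.0192
grip_force: 59.0
```

Run:
```python
from dial import *
s,im=look("pics/w15.png"); plate(im)
F=[];T=[]
```

```text
t 41.73 p [ 0.6132 -0.0811  0.0683] yaw 56.27 z [ 0. -0. -1.] q [-0.5601  0.5141  0.8063  1.7539 -0.4203  1.055  -0.1947] F [-0.8031 -0.1595 -1.4723] T [-0.0535  0.0043 -0.0501] open 0.0192 grip 59.0
60 163 405 | 100 166 401 | 140 170 397 | 150 171 396 | 160 179 378 | 170 181 330 | [(190, 173), (210, 172), (350, 169), (370, 169)]
```

carry_out(
  moves=[-0.15,0,0,0,1,-0.3,0,0,0,1,-0.4,0,0,0,1,-0.5,0,0,0,1,-0.6,0,0,0,1,-0.6,0,0,0,1,-0.6,0,0,0,1,-0.6,0,0,0,1,-0.6,0,0,0,1,-0.6,0,0,0,1,-0.6,0,0,0,1,-0.6,0,0,0,1,-0.3,0,0,0,1,-0.3,0,-0.4,0,1,0,0,-0.6,0,1,0,0,-0.6,0,1,0,0,0,0,1],
)

```text
clock: 43.9
ee_pos: [0.5393, -0.1932, 0.1017]
tool_rot: [0.001, 0.882, 0.472, 0.001]
ft_force: [0.8, 0.7, -2.8]
opening: 0.0194
grip_force: 59.1
```

Run:
```python
from dial import *
s=st();X=np.array([.673,.007,.063])
c=[]
for n in("side","scene"):
    a=r.snapshot(n);cv2.imwrite(f"pics/{n}16.png",a[:,:,::-1])
    for k in blob(n,a,X): print(onz(r,n,k[1][0],.063));c.append(ray(r,n,k[1][0]))
if len(c)==2: print(tri(*c))
x=np.array([np.cos(np.radians(67.7)),np.sin(np.radians(67.7))]);y=np.array([x[1],-x[0]]);D=np.array([.4374,-.087])-s["ee_pos"][:2];print(D@x/.02,D@y/.02)
```

```text
t 43.9 p [ 0.5393 -0.1932  0.1017] yaw 56.31 z [ 0.0023 -0.0001 -1.    ] q [-0.4576  0.383   0.8857  1.8447 -0.3372  1.0697 -0.0307] F [ 0.7543  0.7259 -2.7897] T [-0.0608 -0.0163 -0.0432] open 0.0194 grip 59.1
side expected [293.4052 192.9972] []
scene expected [283.6173 231.2945] [(518.5, ((283.71856689453125, 232.24325561523438), (20.194339752197266, 33.0058708190918), 92.5098648071289))]
[0.6763 0.0078 0.063 ]
2.98134254919806 -6.728512333977762
```

carry_out(
  moves=[0,0,0,-0.064,1,0,0,0,-0.063,1,0.37,-0.84,0,0,1,0.37,-0.84,0,0,1,0.37,-0.84,0,0,1,0.37,-0.84,0,0,1,0.37,-0.84,0,0,1,0.37,-0.84,0,0,1,0.37,-0.84,0,0,1,0.37,-0.84,0,0,1,0,0,0.8,0,1,0,0,0.8,0,1,0,0,0.8,0,1,0,0,0.8,0,1,0,0,0.4,0,1,0,0,0.2,0,1,0,0,0.1,0,1,0,0,0.05,0,1,0,0,0,0,1],
)

```text
clock: 46.38
ee_pos: [0.4366, -0.0877, 0.0216]
tool_rot: [0.0, 0.831, 0.557, 0.0]
ft_force: [-1.2, 0.0, 0.2]
opening: 0.0191
grip_force: 59.5
```

Run:
```python
from st import *
st();a=r.snapshot("side")
m=(a.max(2)<75).astype(np.uint8)
n,l,s,c=cv2.connectedComponentsWithStats(m)
for i in range(1,n):
    if s[i,4]>150 and abs(c[i][0]-293)<60 and abs(c[i][1]-193)<60: print(s[i],c[i])
cv2.imwrite("pics/side17.png",a[:,:,::-1])
```

```text
t 46.38 p [ 0.4366 -0.0877  0.0216] yaw 67.7 z [ 0.0005  0.0002 -1.    ] q [-0.6767  0.1998  0.8459  2.1984 -0.205   0.8198 -0.0891] F [-1.1812  0.0057  0.2431] T [-0.0361  0.1642  0.0348] open 0.0191 grip 59.5
[276 181  36  27 663] [293.2805 193.6606]
```

Force rose from −1.6 to about 0 N, so the lifter is standing on the mat. I'll release it and rise.

carry_out(
  moves=[0,0,0,0,0.6,0,0,0,0,0.4,0,0,0,0,0,0,0,0,0,-0.5,0,0,0,0,-1,0,0,0,0,-1,0,0,0,0,-1,0,0,-0.2,0,-1,0,0,-0.5,0,-1,0,0,-0.8,0,-1,0,0,-0.8,0,-1,0,0,-0.8,0,-1,0,0,-0.8,0,-1,0,0,-0.8,0,-1,0,0,-0.8,0,-1,0,0,0,0,-1,0,0,0,0,-1],
)

```text
clock: 48.55
ee_pos: [0.4361, -0.0876, 0.1311]
tool_rot: [-0.0, 0.831, 0.557, 0.0]
ft_force: [-0.4, -0.1, -0.5]
opening: 0.0854
grip_force: 0.0
```

Run:
```python
from st import *
s=st()
print("black side rel base",onz(r,"side",(293.28,193.66),.063)[:2]-[.6715,.0064],"tri",tri(ray(r,"side",(293.28,193.66)),ray(r,"scene",(283.72,232.24))))
im=r.snapshot("wrist");cv2.imwrite("pics/w18.png",im[:,:,::-1])
g=cv2.cvtColor(im,cv2.COLOR_RGB2HSV);m=((g[:,:,1]<60)&(g[:,:,2]>110)).astype(np.uint8);m[:,:200]=0;m[:,360:]=0;m[200:]=0
c=max(cv2.findContours(m,0,2)[0],key=cv2.contourArea);print(cv2.minAreaRect(c),cv2.boundingRect(c))
# pile plate orientation from side view
a=r.snapshot("side");cv2.imwrite("pics/side18.png",a[:,:,::-1])
h=cv2.cvtColor(a,cv2.COLOR_RGB2HSV);m=((h[:,:,1]<60)&(h[:,:,2]>120)).astype(np.uint8);k=np.zeros_like(m);k[160:225,255:335]=1;m*=k
c=max(cv2.findContours(m,0,2)[0],key=cv2.contourArea)
ap=cv2.approxPolyDP(cv2.convexHull(c),4,True)[:,0];print(ap.tolist());P=np.array([onz(r,"side",p,.061)[:2] for p in ap]);print(P)
```

```text
t 48.55 p [ 0.4361 -0.0876  0.1311] yaw 67.7 z [-0.0001  0.0003 -1.    ] q [-0.7687 -0.0547  0.8622  2.1004  0.0469  1.0773 -0.3186] F [-0.4072 -0.1055 -0.519 ] T [-0.0346  0.035   0.0156] open 0.0854 grip 0.0
black side rel base [ 0.0004 -0.0012] tri [0.673  0.0074 0.0602]
((284.0, 93.5), (177.0, 64.0), 90.0) (252, 5, 65, 178)
[[275, 174], [320, 180], [314, 212], [306, 223], [278, 219], [265, 208]]
[[ 0.6569  0.0807]
 [ 0.7471  0.0225]
 [ 0.694  -0.0609]
 [ 0.665  -0.0828]
 [ 0.6125 -0.0491]
 [ 0.5973 -0.0087]]
```

```bash
python3 -c "
from rig import r
print(r.job_done())"
```

```text
the job is handed in; nothing more can be done
None
```

The job is handed in at about 48.6 s: black is stacked on white on brass, with centres within about 2 mm by my measurements. The lifter stands on the mat about 0.2 m from the pile; no verdict came back.

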